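# Preload a sensor ball in the gauged spring nest

### The arm

A 6-joint arm with a two-finger parallel gripper is mounted at the origin on the work surface. World frame = base frame: x ahead of the robot, y to its left, z up, the work surface at z = 0. Lengths are in m, angles in degrees, forces in N, time in s.
With the tool pointing down it reaches from about 0.35 to 0.875 m from the base axis. Payload 4.2 kg.
Tool frame: the origin (TCP) lies on the centre line of the jaws, within the pads' length; the fingertips stand tip_reach ahead of it and the grasp point (between the pads) is the TCP (tip_reach is the distance from the TCP to the fingertips, in m); z points along the fingers, y is the line along which they close (so a half turn about z gives the same grasp; the last joint's range is limited). The gripper opens to 87 mm and grips with 3 to 60 N. Pads are 19 mm wide; open, the fingers measure 117 mm over their backs; the gripper's body (75 mm by 190 mm) begins 51 mm behind the grasp point.
Start: joints at [-58.235, 22.042, 0.453, 0, -68.411, -14.817], TCP at [0.182, -0.598, 0.242] pointing down, gripper open.
Joint ranges: [-179.83, 179.83], [-69.29, 118.12], [-61.27, 80.66], [-181.25, 117.63], [-171.15, -9.14], [-177.46, 177.46]. Speed limits (degrees/s): [159.86, 159.86, 180, 180, 180, 180].

### API

Orientations are given as a 3x3 rotation matrix whose columns are the frame's x, y, z axes.
In Python, from station import sense, capture, finish_job, tip_reach gives the robot as it stands.
- The arm moves only by the tool arm_command, never from a script. Its argument "deltas" is a list of rows, each a list of 7 numbers: the turn, a rotation vector about the tool's x, y, z in rad, then the shift along the tool's x, y, z in cm, then the closure, from -1 (fully open) to 1 (shut), so that 0 is half open. In form: [[rx, ry, rz, dx, dy, dz, hand], ...]. A call has 1 to 8 rows; each row is the pose to reach, as a shift and turn from the pose commanded when the call began, along the tool's axes at that moment; what a row does not reach only later rows make up. A row lasts 1/12 s, in which the tool goes at most 41.7 mm and 7.16 degrees, less where a joint would pass 70% of its speed; a pose out of reach is approached as far as the arm can. A call with a gripper value outside its range is refused whole. The fingers move at their own pace and stop on an object; the grip force is fixed at half the most. Time passes only in rows, so rows that repeat a pose let the fingers close. It gives the time, the measured TCP pose, the force, the opening and the grip force at its end, in the units of the state.
- sense(): the state, without advancing time (a new reading comes with each control period).
- capture(name): name is "side" or "top"; returns a dict with "pixels" (420x560x3 uint8, blue, green, red), "fovy" (degrees; the focal length in pixels is half the picture's height over the tangent of half this angle, whatever the lens; pixels are square), "cx", "cy" (the principal point, pixels), "rvec" (rotation vector, rad) and "tvec" (3), from world to camera coordinates, as OpenCV has them. Camera axes: x right, y down, z forward; pixel columns grow to the right and rows downward; lengths in m; the calibration is good to about 2 mm. A picture is of the moment at which its call begins. There is no depth.
- finish_job(): hands the job in; it is judged then, once.
The state is a dict: "time_s": time; "joints": joint angles; "joint_velocities": joint speeds; "effort": joint torques, N m; "tcp_pos": TCP position; "ee_rot": TCP orientation; "wrist_force": force on the tool from outside, world axes, zero at the start; "moment": the same for the moment, N m; "gripper_width": opening from 0.0 (shut) to 1.0 (fully open); "gripper_force": force on a finger pad.
Only numpy, scipy, OpenCV 4.12 (cv2) and the standard library are available. Lean on these libraries where they do the work, as an engineer would, in place of code of your own. Each camera call takes 0.05 s, during which the arm holds its last target. There are 200 camera calls.

### The job

Pick the round sensor ball up by its neck, seat it upright in the sprung ring nest that has the dial gauge standing behind it, and press it down until the ring is at the bottom of its travel. Keep hold of the ball and keep it pressed down: the job finishes while you are holding it there. Do not press the other nest and leave the small parts lying around the ball and between the nests where they are.

Things in the scene. Friction and masses are not known exactly. Their poses are not given: they have to be found in the camera images.
- ball_center (a point): The sensor ball: a round grey housing, sphere 76 mm in diameter, with a plain aluminium neck 30 mm in diameter standing straight up from its top, like a round flask; 0.2 to 0.4 kg. This point is the centre of the sphere; its z axis points up along the neck. The neck leaves the sphere 35 mm above this point and ends flat 85 mm above it. It starts upright on the rest ring. It is the only such ball.
- ball_neck (a point): The middle of the ball's gripping length: a point on the neck's axis, 60 mm above the sphere's centre. z along the neck. A firm grip (40 N) does no harm.
- rest: Low fixed black plastic ring, 68 mm outside, 52 mm inside, 22 mm high, on which the ball starts (sphere centre 50 mm above the table). Origin at the centre of its underside.
- fixture: Fixed preload fixture: an aluminium base plate 200 x 300 x 10 mm with two equal sprung ring nests, centred 160 mm apart on its y axis (left at y = +80 mm, right at y = -80 mm, both at x = 0 of the plate's frame). The plate runs from x = -135 to +65 mm and stands turned by up to 0.3 rad. Three guide posts around each ring, 47 mm from its centre, stand 78 mm above the table. Origin on the table, midway between the nests.
- nest_left_top (a point): Centre of the upper face of the left nest's steel ring (84 mm outside, 58 mm inside, 10 mm thick) on a coil spring; the point moves with the ring, 65 mm above the table when released. A ball seated in the ring has its sphere centre 25 mm above this point.
- nest_right_top (a point): The same for the right nest's ring.
- nest_left (a joint): How far the left ring is pressed down (m): 0 released, 0.016 on its stop. It begins to yield at about 5 N, more than the ball's own weight, and takes about 15 N in all (the ball's weight counted) on the stop; it springs back when let go.
- nest_right (a joint): The same for the right ring.
- gauge: Fixed dial gauge: a round dark foot 48 mm wide, a thin post and a round white-faced dial 44 mm wide, 130 mm high in all, standing on the plate 105 mm from the centre of one of the two nests, on the robot's side of it; the other nest is 190 mm away. The nest that it stands behind is the one to use. Origin at the centre of its foot.
- cup: Fixed open grey parts cup, 48 mm wide and 45 mm high, standing on the plate behind the other nest in the same way. Origin at the centre of its foot.
- motor_a: Bystander: small motor lying on the table near the rest ring, about 96 mm long and 30 mm thick. Origin under its middle.
- encoder_a: Bystander: round brass encoder, 40 mm wide, 38 mm high, on the table near the rest ring. Origin under its centre.
- cap_a: Bystander: plastic cap 28 mm wide, 16 mm high, on the plate between the two nests.
- cap_c: Bystander: a like cap near the rest ring.
Not all that is in view belongs to the job. Of the things that look like the part that bears ball_center, the smallest one is meant.

How it is judged (in metres and radians):
On the way:
1. the ball is lifted clear of its rest ring by the gripper (z of ball_center in the frame of rest above 0.075 m and contact force between the fingers and ball above 1 N), for 0.1 s.
At the end, for the whole second after the job is handed in: Ball in the gauged nest: centred within 6 mm, sphere centre 18 to 30 mm over the ring, upright within 0.2 rad, at rest; that ring down over 12 of its 16 mm, over 6 N between ball and fixture, fingers on the ball, robot not touching the fixture (((horizontal distance between gauge and nest_left_top below 0.14 m and value of joint nest_left above 0.012 m and horizontal distance between ball_center and nest_left_top below 0.006 m and z of ball_center in the frame of nest_left_top between 0.018 and 0.03 m) or (horizontal distance between gauge and nest_right_top below 0.14 m and value of joint nest_right above 0.012 m and horizontal distance between ball_center and nest_right_top below 0.006 m and z of ball_center in the frame of nest_right_top between 0.018 and 0.03 m)) and angle between ball_center's own z axis and vertical below 0.2 rad and contact force between ball and fixture above 6 N and contact force between the fingers and ball above 2 N and contact force between each of the arm, the fingers and fixture below 1 N and linear speed of ball below 0.02 m/s); the arm keeps its last pose, push and grip.
It fails at once if the other nest's ring is pressed down more than 5 mm ((horizontal distance between gauge and nest_left_top below 0.14 m and value of joint nest_right above 0.005 m) or (horizontal distance between gauge and nest_right_top below 0.14 m and value of joint nest_left above 0.005 m)).
It fails at once if a small part by the ball or between the nests is moved more than 30 mm (distance of any of motor_a, encoder_a, cap_a, cap_c from where it was at the start of the episode above 0.03 m).
It also fails if it takes over 45 s, if anything falls off the work surface, if the arm or the gripper's body presses on something with over 40 N, if the wrist force passes 120 N, or if a joint passes its speed limit or range.

## Working session

There is one attempt and no reset: what is moved stays moved. The work goes in short steps, Python scripts to look and compute and a tool call to move; the robot and the scene stay as the last step left them, time stands still between calls to the robot, and variables do not carry over. Pictures are saved under pics/ and viewed, at most 10 in all, crops included, and the job is handed in when it is done.

Besides the shell and the picture viewer there is one more tool, called after "Call:" by a JSON object that holds its "api" and its "payload". arm_command: Moves the arm, as the interface text tells. Its arguments: {"type":"object","properties":{"deltas":{"type":"array"}},"required":["deltas"]}

```bash
mkdir -p pics
cat > h.py <<'E'
import numpy as np, cv2
from station import sense, capture, finish_job, tip_reach
def cam(n):
    c=capture(n); c['R']=cv2.Rodrigues(np.array(c['rvec'],float))[0]; c['t']=np.array(c['tvec'],float).ravel()
    c['f']=c['pixels'].shape[0]/2/np.tan(np.radians(c['fovy'])/2); c['o']=-c['R'].T@c['t']; return c
def ray(c,u,v): 
    d=c['R'].T@np.array([(u-c['cx'])/c['f'],(v-c['cy'])/c['f'],1]); return d/np.linalg.norm(d)
def plane(c,u,v,z): d=ray(c,u,v); return c['o']+d*(z-c['o'][2])/d[2]
def proj(c,p): q=c['R']@np.array(p,float)+c['t']; return c['f']*q[:2]/q[2]+[c['cx'],c['cy']]
E
python3 - <<'E'
from h import *
for n in('side','top'):
    c=cam(n); cv2.imwrite(f'pics/{n}0.png',c['pixels']); print(n,c['f'],c['cx'],c['cy'],c['o'],ray(c,280,210),c.keys())
s=sense(); print(s, tip_reach() if callable(tip_reach) else tip_reach)
E
```

```text
side 406.75915211725476 278.1366340756751 203.89365792927399 [0.34297698 0.65406566 0.58220071] [ 0.22477459 -0.76820719 -0.59944482] dict_keys(['pixels', 'fovy', 'cx', 'cy', 'rvec', 'tvec', 'R', 't', 'f', 'o'])
top 407.6251765628204 279.9403063373919 213.2330168022037 [ 0.40925499 -0.00461388  1.04754729] [ 0.14232655  0.01868307 -0.98964342] dict_keys(['pixels', 'fovy', 'cx', 'cy', 'rvec', 'tvec', 'R', 't', 'f', 'o'])
{'time_s': 0.1, 'joints': array([-5.82360533e+01,  2.20853239e+01,  3.88243692e-01, -2.20719034e-02,
       -6.84123966e+01, -1.48162772e+01]), 'joint_velocities': array([ 0.00567005, -0.20354057,  0.16598057,  0.09883095,  0.10190863,
       -0.04923687]), 'effort': array([-6.94257596e-04, -3.91687953e+01,  1.87934232e+01,  4.23188746e+00,
        1.34667568e-02, -7.66137055e-05]), 'tcp_pos': array([ 0.18204261, -0.59738136,  0.24059258]), 'ee_rot': array([[-9.56612747e-01, -2.91361563e-01, -7.01279826e-04],
       [-2.91362372e-01,  9.56611040e-01,  1.81309491e-03],
       [ 1.42585857e-04,  1.93875626e-03, -9.99998110e-01]]), 'wrist_force': array([ 0.53333704, -0.34290103, -0.16036426]), 'moment': array([ 0.01745892,  0.0117881 , -0.0228357 ]), 'gripper_force': 0.0, 'gripper_width': 1.0007353535790007} 0.019
```

View pics/top0.png

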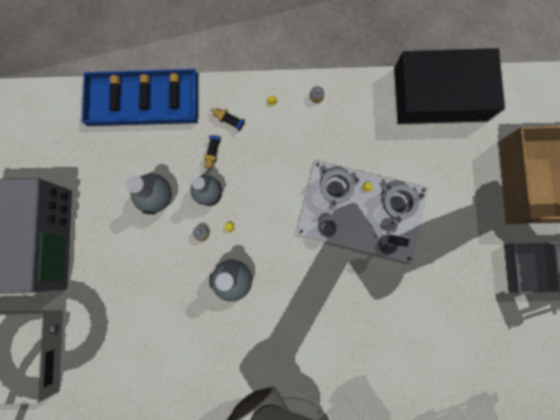

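View pics/side0.png

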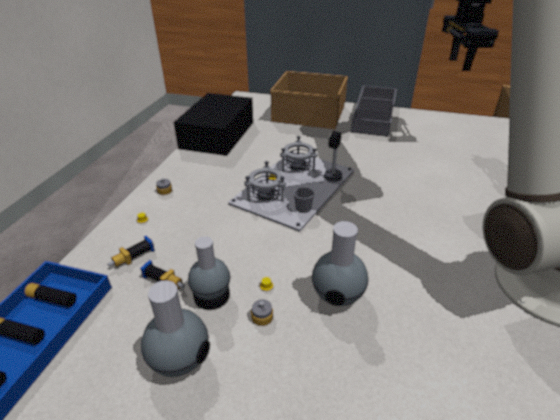

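The top view shows the small ball at about (206,190) between the two bigger ones. The gauge dial at (398,241) is behind the right nest (400,200), and the cup at (327,226) is behind the left nest (337,185). Next I'll take close crops to measure from.

Run:
```python
from h import *
t=cv2.imread('pics/top0.png'); s=cv2.imread('pics/side0.png')
z=lambda i,x,y,w,h:cv2.resize(i[y:y+h,x:x+w],(400,300),interpolation=cv2.INTER_CUBIC)
a=np.vstack([np.hstack([z(t,170,160,80,60),z(t,350,165,100,75)]),np.hstack([z(s,160,230,120,90),z(s,225,130,140,105)])])
cv2.imwrite('pics/crop0.png',a)
```

```text
(no output)
```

View pics/crop0.png

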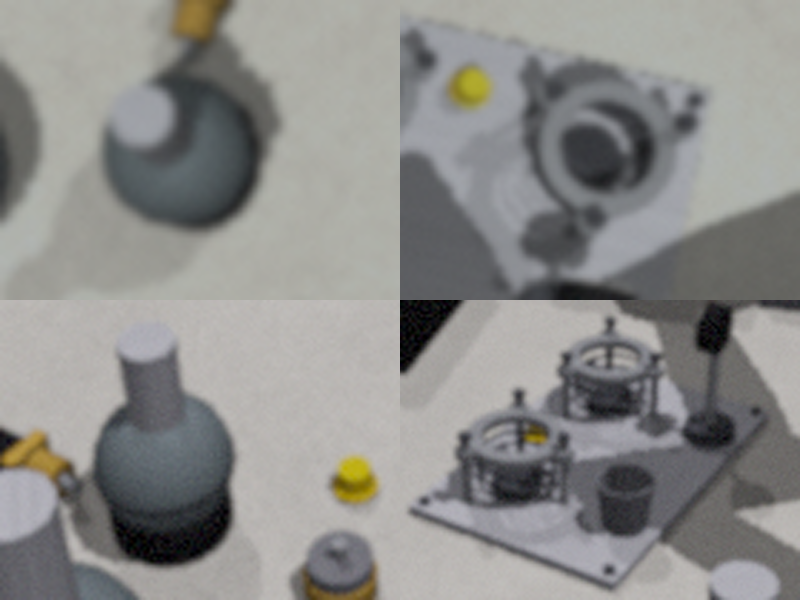

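The crops show the neck top at about top (198.6,183.2) and side (204.4,242.6), and the sphere at top (206.2,190.2) and side (209.2,277.7). The right ring is at about top (401.8,201.3) and side (298.5,151).

```bash
cat >> h.py <<'E'
def tri(a,pa,b,pb):
    A=[];y=[]
    for c,p in((a,pa),(b,pb)):
        d=ray(c,*p); P=np.eye(3)-np.outer(d,d); A.append(P); y.append(P@c['o'])
    x,r,_,_=np.linalg.lstsq(np.vstack(A),np.hstack(y),rcond=None); return x,np.sqrt(r)
E
python3 - <<'E'
from h import *
np.set_printoptions(precision=4,suppress=True)
T=cam('top');S=cam('side')
print('necktop',tri(T,(198.6,183.2),S,(204.4,242.6)),plane(T,198.6,183.2,.135),plane(S,204.4,242.6,.135))
print('sphere',tri(T,(206.2,190.2),S,(209.2,277.7)),plane(T,206.2,190.2,.05),plane(S,209.2,277.7,.05))
print('ring',tri(T,(401.8,201.3),S,(298.5,151)),plane(T,401.8,201.3,.065),plane(S,298.5,151,.065))
# contours: ball silhouette in top by bluish dark mask
for c,(x,y,w,h) in((T,(185,170,45,40)),):
    p=c['pixels'][y:y+h,x:x+w].astype(int); m=((p[...,0]-p[...,2])>4).astype(np.uint8)
    k=max(cv2.findContours(m,0,2)[0],key=cv2.contourArea); print('enc',cv2.minEnclosingCircle(k),cv2.fitEllipse(k),x,y)
# big balls: neck tops
print('big1',tri(T,(135,184),S,(165,296)),'big2',tri(T,(223,282),S,(344,231)))
# gauge/cup check: foot on plate z .01
print('gaugefoot',plane(T,388,244,.015),'cup',plane(T,327,228,.03), plane(T,337,184,.065))
E
```

```text
necktop (array([0.6081, 0.1985, 0.1322]), array([0.0001])) [0.6074 0.1978 0.135 ] [0.6066 0.2013 0.135 ]
sphere (array([0.6087, 0.1981, 0.0482]), array([0.0012])) [0.6075 0.1975 0.05  ] [0.6086 0.1998 0.05  ]
ring (array([ 0.565 , -0.2842,  0.0577]), array([0.0004])) [ 0.5641 -0.282   0.065 ] [ 0.5616 -0.271   0.065 ]
enc ((19.80769157409668, 19.653846740722656), 15.251931190490723) ((20.237648010253906, 19.64029312133789), (27.269014358520508, 29.308391571044922), 123.55052185058594) 185 170
big1 (array([0.6035, 0.3366, 0.1539]), array([0.003])) big2 (array([0.3848, 0.1388, 0.1594]), array([0.002]))
gaugefoot [ 0.4642 -0.2548  0.015 ] cup [ 0.507  -0.1019  0.03  ] [ 0.6112 -0.1271  0.065 ]
```

Call:
{"api": "arm_command", "payload": {"deltas": [[0,0,-1.27,-63.9,63.7,0,-1],[0,0,-1.27,-63.9,63.7,0,-1],[0,0,-1.27,-63.9,63.7,0,-1],[0,0,-1.27,-63.9,63.7,0,-1],[0,0,-1.27,-63.9,63.7,0,-1],[0,0,-1.27,-63.9,63.7,0,-1],[0,0,-1.27,-63.9,63.7,0,-1],[0,0,-1.27,-63.9,63.7,0,-1]]}}

```text
time_s: 0.87
tcp_pos: [0.3398, -0.302, 0.2416]
ee_rot: [[-0.266, -0.964, 0.0], [-0.964, 0.266, -0.0], [-0.0, -0.0, -1.0]]
wrist_force: [1.6, -0.8, -0.0]
gripper_width: 0.998
gripper_force: 0.0
```

```bash
cat >> h.py <<'E'
np.set_printoptions(precision=4,suppress=True)
def to(target,yang=180):
    s=sense(); R=s['ee_rot']; p=s['tcp_pos']
    a=np.radians(yang); y=np.array([np.cos(a),np.sin(a),0]); z=np.array([0,0,-1.]); G=np.c_[np.cross(y,z),y,z]
    print('t',s['time_s'],'p',p,'yang',np.degrees(np.arctan2(R[1,1],R[0,1])),'w',s['gripper_width'],'F',s['wrist_force'],s['gripper_force'])
    print('turn',cv2.Rodrigues(R.T@G)[0].ravel(),'shift cm',R.T@(np.array(target)-p)*100)
E
python3 -c "
from h import *
to((.6075,.198,.242))"
```

```text
t 0.8667 p [ 0.3398 -0.302   0.2416] yang 164.5782242524324 w 0.998423520084446 F [ 1.617  -0.8158 -0.0325] 0.0
turn [-0.0004 -0.     -0.2692] shift cm [-55.3216 -12.513   -0.0311]
```

Call:
{"api": "arm_command", "payload": {"deltas": [[0,0,-0.27,-55.3,-12.5,0,-1],[0,0,-0.27,-55.3,-12.5,0,-1],[0,0,-0.27,-55.3,-12.5,0,-1],[0,0,-0.27,-55.3,-12.5,0,-1],[0,0,-0.27,-55.3,-12.5,0,-1],[0,0,-0.27,-55.3,-12.5,0,-1],[0,0,-0.27,-55.3,-12.5,0,-1],[0,0,-0.27,-55.3,-12.5,0,-1]]}}

```text
time_s: 1.53
tcp_pos: [0.4988, -0.0088, 0.2417]
ee_rot: [[-0.004, -1.0, 0.0], [-1.0, 0.004, 0.0], [-0.0, -0.0, -1.0]]
wrist_force: [0.8, -0.5, 0.4]
gripper_width: 1.0
gripper_force: 0.0
```

```bash
python3 -c "
from h import *
to((.6075,.198,.242))"
```

```text
t 1.5333 p [ 0.4988 -0.0088  0.2417] yang 179.7468750874405 w 1.000120467916704 F [ 0.8406 -0.5214  0.407 ] 0.0
turn [-0.0004  0.0001 -0.0044] shift cm [-20.7305 -10.7757  -0.0199]
```

Call:
{"api": "arm_command", "payload": {"deltas": [[0,0,-0.004,-20.7,-10.8,0,-1],[0,0,-0.004,-20.7,-10.8,0,-1],[0,0,-0.004,-20.7,-10.8,0,-1],[0,0,-0.004,-20.7,-10.8,0,-1],[0,0,-0.004,-20.7,-10.8,0,-1],[0,0,-0.004,-20.7,-10.8,0,-1],[0,0,-0.004,-20.7,-10.8,0,-1],[0,0,-0.004,-20.7,-10.8,0,-1]]}}

```text
time_s: 2.2
tcp_pos: [0.6074, 0.1967, 0.2402]
ee_rot: [[0.001, -1.0, -0.002], [-1.0, -0.001, -0.001], [0.001, 0.002, -1.0]]
wrist_force: [0.1, -0.8, 0.9]
gripper_width: 1.004
gripper_force: 0.0
```

```bash
python3 -c "
from h import *
to((.6075,.1985,.112))
c=cam('side'); a=cv2.resize(c['pixels'][120:330,120:400],(560,420)); cv2.imwrite('pics/s1.png',a)"
```

```text
t 2.2 p [0.6074 0.1967 0.2402] yang -179.96121829856475 w 1.0037795030068304 F [ 0.1049 -0.7856  0.8779] 0.0
turn [ 0.0019 -0.0009  0.0007] shift cm [-0.1919 -0.033  12.8214]
```

View pics/s1.png

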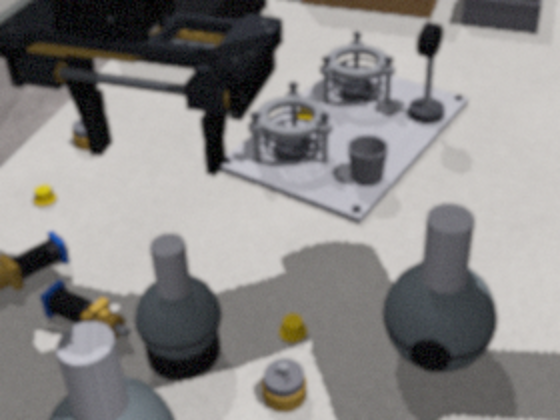

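The side view shows the open gripper above the ball. The neck at (170,260) in the crop is between the fingers, so I can descend.

Call:
{"api": "arm_command", "payload": {"deltas": [[0,0,0,-0.15,0,3,-1],[0,0,0,-0.15,0,6,-1],[0,0,0,-0.15,0,9,-1],[0,0,0,-0.15,0,11,-1],[0,0,0,-0.15,0,12.2,-1],[0,0,0,-0.15,0,12.8,-1],[0,0,0,-0.15,0,12.8,-1],[0,0,0,-0.15,0,12.8,-1]]}}

```text
time_s: 2.92
tcp_pos: [0.6078, 0.1964, 0.1145]
ee_rot: [[-0.002, -1.0, 0.001], [-1.0, 0.002, 0.0], [-0.0, -0.001, -1.0]]
wrist_force: [0.4, 0.4, -0.4]
gripper_width: 0.993
gripper_force: 0.0
```

Call:
{"api": "arm_command", "payload": {"deltas": [[0,0,0,0,0,0,1],[0,0,0,0,0,0,1],[0,0,0,0,0,0,1],[0,0,0,0,0,0,1],[0,0,0,0,0,0,1],[0,0,0,0,0,0,1],[0,0,0,0,0,0,1],[0,0,0,0,0,0,1]]}}

```text
time_s: 3.58
tcp_pos: [0.6075, 0.1971, 0.1135]
ee_rot: [[-0.001, -1.0, 0.0], [-1.0, 0.001, -0.0], [0.0, -0.0, -1.0]]
wrist_force: [0.3, -0.0, 0.5]
gripper_width: 0.478
gripper_force: 0.0
```

```bash
python3 -c "
from h import *
to((.6075,.1985,.112))"
```

```text
t 3.5833 p [0.6075 0.1971 0.1135] yang 179.95121946157764 w 0.4778529419682073 F [ 0.3203 -0.0099  0.4678] 0.0
turn [-0.     -0.     -0.0009] shift cm [-0.1424 -0.0011  0.154 ]
```

Call:
{"api": "arm_command", "payload": {"deltas": [[0,0,0,-0.1,0,0.1,1],[0,0,0,-0.1,0,0.1,1],[0,0,0,-0.1,0,0.1,1],[0,0,0,-0.1,0,0.1,1],[0,0,0,-0.1,0,0.1,1],[0,0,0,-0.1,0,0.1,1],[0,0,0,-0.1,0,0.1,1],[0,0,0,-0.1,0,0.1,1]]}}

```text
time_s: 4.25
tcp_pos: [0.608, 0.1982, 0.1129]
ee_rot: [[-0.001, -1.0, 0.001], [-1.0, 0.001, 0.001], [-0.001, -0.001, -1.0]]
wrist_force: [2.3, -0.3, 1.1]
gripper_width: 0.336
gripper_force: 29.9
```

Call:
{"api": "arm_command", "payload": {"deltas": [[0,0,0,0,0,-1,1],[0,0,0,0,0,-2.5,1],[0,0,0,0,0,-5,1],[0,0,0,0,0,-8,1],[0,0,0,0,0,-10.5,1],[0,0,0,0,0,-11.5,1],[0,0,0,0,0,-12,1],[0,0,0,0,0,-12,1]]}}

```text
time_s: 4.92
tcp_pos: [0.6066, 0.1979, 0.2322]
ee_rot: [[-0.001, -1.0, -0.002], [-1.0, 0.001, 0.0], [-0.0, 0.002, -1.0]]
wrist_force: [0.9, 0.1, -3.4]
gripper_width: 0.334
gripper_force: 29.8
```

```bash
python3 -c "
from h import *
to((.565,-.282,.234),180)
z=lambda i,x,y,w,h:cv2.resize(i[y:y+h,x:x+w],(400,300),interpolation=cv2.INTER_CUBIC)
T=cam('top');S=cam('side');t=T['pixels'];s=S['pixels']
cv2.imwrite('pics/c2.png',np.vstack([np.hstack([z(t,170,140,80,60),z(t,365,170,80,60)]),np.hstack([z(s,130,150,160,120),z(s,265,120,80,60)])]))"
```

```text
t 4.9167 p [0.6066 0.1979 0.2322] yang 179.91972534403354 w 0.33429863660992076 F [ 0.9114  0.0693 -3.3832] 29.849087221955415
turn [ 0.0017  0.0002 -0.0014] shift cm [47.993   4.0952 -0.1778]
```

View pics/c2.png

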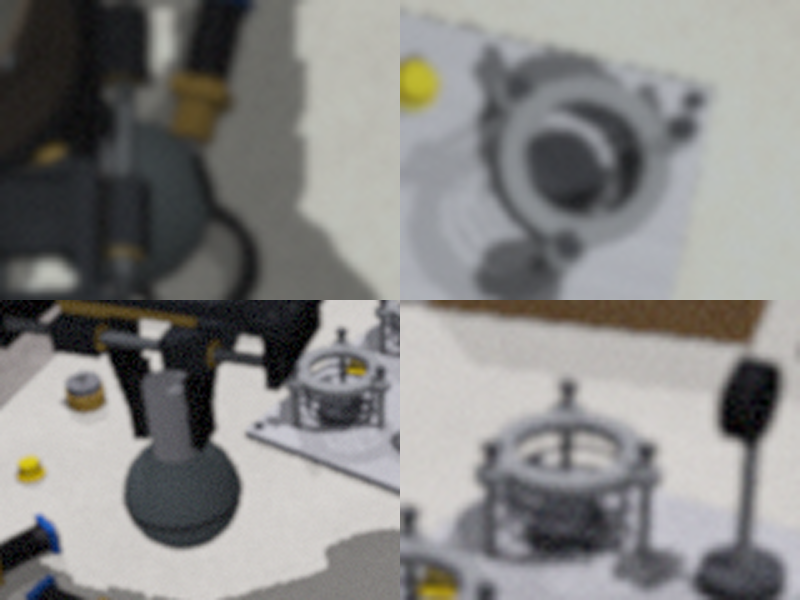

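The ball is held by its neck and clear of the rest ring. In the crops the gauged ring's upper face is centred at about top (401.5,202.2) and side (299.2,149.2).

Run:
```python
from h import *
T=cam('top');S=cam('side')
print(plane(T,401.5,202.2,.065),plane(S,299.2,149.2,.065),tri(T,(401.5,202.2),S,(299.2,149.2)))
# ring by gray mask ellipse in top: bright/dark contours near
g=cv2.GaussianBlur(cv2.cvtColor(T['pixels'],6),(3,3),0)
c=cv2.HoughCircles(cv2.resize(g[175:230,370:435],None,fx=6,fy=6,interpolation=2),cv2.HOUGH_GRADIENT_ALT,1.5,20,param1=100,param2=.6,minRadius=50,maxRadius=130)
if c is not None:
    for x,y,r in c.reshape(-1,3)[:5]:
        u,v=370+(x+.5)/6-.5,175+(y+.5)/6-.5; print(u,v,r/6,plane(T,u,v,.065))
# ring 3 posts projected expectation
for p in [(.564,-.282,.065)]: print(proj(T,p),proj(S,p))
```

```text
[ 0.5619 -0.2812  0.065 ] [ 0.5622 -0.2812  0.065 ] (array([ 0.5621, -0.2812,  0.065 ]), array([0.0002]))
[401.7856 201.3509] [298.608  148.9661]
```

Call:
{"api": "arm_command", "payload": {"deltas": [[0,0,0,44,4.3,-1.5,1],[0,0,0,44,4.3,-1.5,1],[0,0,0,44,4.3,-1.5,1],[0,0,0,44,4.3,-1.5,1],[0,0,0,44,4.3,-1.5,1],[0,0,0,44,4.3,-1.5,1],[0,0,0,44,4.3,-1.5,1],[0,0,0,44,4.3,-1.5,1]]}}

```text
time_s: 5.78
tcp_pos: [0.5736, -0.1353, 0.2426]
ee_rot: [[-0.001, -1.0, -0.003], [-1.0, 0.001, 0.0], [-0.0, 0.003, -1.0]]
wrist_force: [1.0, 0.4, -3.9]
gripper_width: 0.341
gripper_force: 30.0
```

```bash
python3 -c "
from h import *
to((.5625,-.2815,.20),180)"
```

```text
t 5.7833 p [ 0.5736 -0.1353  0.2426] yang 179.95752429876168 w 0.34130401634267243 F [ 0.9955  0.429  -3.898 ] 29.99670230783522
turn [ 0.0026  0.0002 -0.0007] shift cm [14.621   1.0846  4.2619]
```

Call:
{"api": "arm_command", "payload": {"deltas": [[0,0,0,14.6,1.1,0,1],[0,0,0,14.6,1.1,0,1],[0,0,0,14.6,1.1,0,1],[0,0,0,14.6,1.1,2,1],[0,0,0,14.6,1.1,4,1],[0,0,0,14.6,1.1,6,1],[0,0,0,14.6,1.1,6,1],[0,0,0,14.6,1.1,6,1]]}}

```text
time_s: 6.45
tcp_pos: [0.5624, -0.2794, 0.1817]
ee_rot: [[-0.001, -1.0, -0.005], [-1.0, 0.001, 0.001], [-0.001, 0.005, -1.0]]
wrist_force: [0.1, -0.6, -2.9]
gripper_width: 0.34
gripper_force: 30.0
```

```bash
python3 -c "
from h import *
to((.5622,-.2813,.165),180)
S=cam('side');s=S['pixels']
print('expect centre',proj(S,sense()['tcp_pos']-[0,0,.063]),'ring',proj(S,(.562,-.281,.065)))
cv2.imwrite('pics/c3.png',cv2.resize(s[90:195,230:370],(800,600),interpolation=2))"
```

```text
t 6.45 p [ 0.5624 -0.2794  0.1817] yang 179.93446141923422 w 0.34004707259090555 F [ 0.1131 -0.569  -2.856 ] 29.995768102817237
turn [ 0.0052  0.0009 -0.0011] shift cm [0.1881 0.0159 1.673 ]
expect centre [298.911  130.1652] ring [299.2494 149.2348]
```

View pics/c3.png

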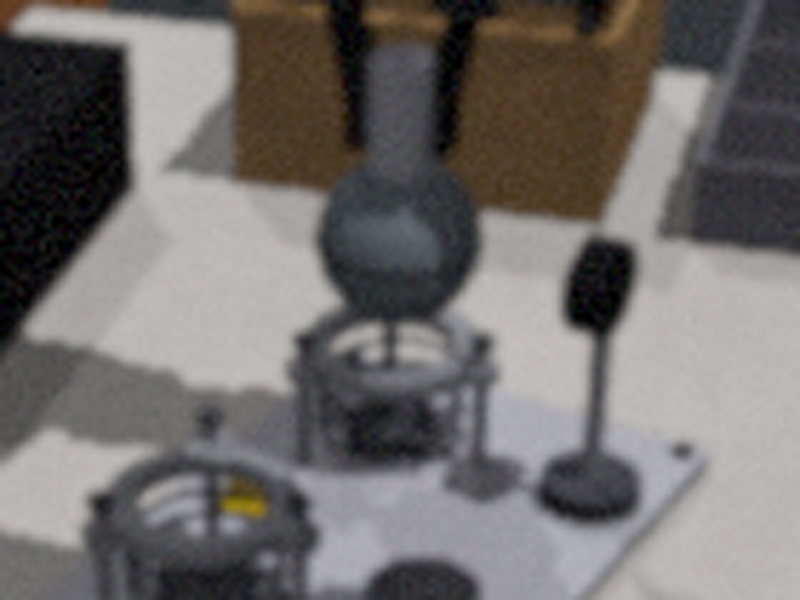

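The ball hangs upright over the gauged ring. Its centre is at crop x≈400 against about 393 for the ring, roughly 1–2 mm off toward −x. I'll correct that and lower it to just above contact.

Call:
{"api": "arm_command", "payload": {"deltas": [[0.005,0,0,0.2,-0.1,0.5,1],[0.005,0,0,0.2,-0.1,1,1],[0.005,0,0,0.2,-0.1,1.5,1],[0.005,0,0,0.2,-0.1,2,1],[0.005,0,0,0.2,-0.1,2.3,1],[0.005,0,0,0.2,-0.1,2.5,1],[0.005,0,0,0.2,-0.1,2.5,1],[0.005,0,0,0.2,-0.1,2.5,1]]}}

```text
time_s: 7.17
tcp_pos: [0.5647, -0.2815, 0.1588]
ee_rot: [[-0.001, -1.0, 0.005], [-1.0, 0.001, -0.0], [0.0, -0.005, -1.0]]
wrist_force: [-0.7, 0.3, -2.9]
gripper_width: 0.337
gripper_force: 30.0
```

Call:
{"api": "arm_command", "payload": {"deltas": [[0,0,0,0,0,0.15,1],[0,0,0,0,0,0.3,1],[0,0,0,0,0,0.45,1],[0,0,0,0,0,0.6,1],[0,0,0,0,0,0.75,1],[0,0,0,0,0,0.75,1],[0,0,0,0,0,0.75,1],[0,0,0,0,0,0.75,1]]}}

```text
time_s: 7.83
tcp_pos: [0.5652, -0.2821, 0.1522]
ee_rot: [[-0.001, -1.0, 0.007], [-1.0, 0.001, -0.001], [0.001, -0.007, -1.0]]
wrist_force: [-0.6, -2.1, 4.1]
gripper_width: 0.335
gripper_force: 30.0
```

```bash
python3 -c "
from h import *
to((.5622,-.2813,.137),180); print(sense()['moment'])"
```

```text
t 7.8333 p [ 0.5652 -0.2821  0.1522] yang 179.9542184945741 w 0.3351713750957725 F [-0.5992 -2.1108  4.0824] 29.996187980286777
turn [-0.0067 -0.0012 -0.0008] shift cm [-0.0766  0.3064  1.5224]
[-0.7688  0.2933  0.0375]
```

Call:
{"api": "arm_command", "payload": {"deltas": [[-0.003,0,0,0,0.1,0.15,1],[-0.005,0,0,0,0.15,0.3,1],[-0.005,0,0,0,0.15,0.45,1],[-0.005,0,0,0,0.15,0.6,1],[-0.005,0,0,0,0.15,0.75,1],[-0.005,0,0,0,0.15,0.9,1],[-0.005,0,0,0,0.15,0.9,1],[-0.005,0,0,0,0.15,0.9,1]]}}

```text
time_s: 8.5
tcp_pos: [0.565, -0.2822, 0.1442]
ee_rot: [[-0.0, -1.0, 0.005], [-1.0, 0.0, -0.002], [0.002, -0.005, -1.0]]
wrist_force: [1.2, -1.9, 8.7]
gripper_width: 0.338
gripper_force: 30.0
```

```bash
python3 -c "
from h import *
to((.5622,-.2813,.137),180); print(sense()['moment'])
S=cam('side');s=S['pixels']
print('expect centre',proj(S,sense()['tcp_pos']-[0,0,.063]),'ring',proj(S,(.562,-.281,.055)))
cv2.imwrite('pics/c4.png',cv2.resize(s[90:195,230:370],(800,600),interpolation=2))"
```

```text
t 8.5 p [ 0.565  -0.2822  0.1442] yang 179.98496718504435 w 0.3377504227659145 F [ 1.1557 -1.8692  8.7038] 29.998780000023544
turn [-0.0048 -0.0022 -0.0003] shift cm [-0.0923  0.2874  0.7184]
[-0.6049 -0.291  -0.0073]
expect centre [298.3739 143.4057] ring [299.1692 152.5631]
```

View pics/c4.png

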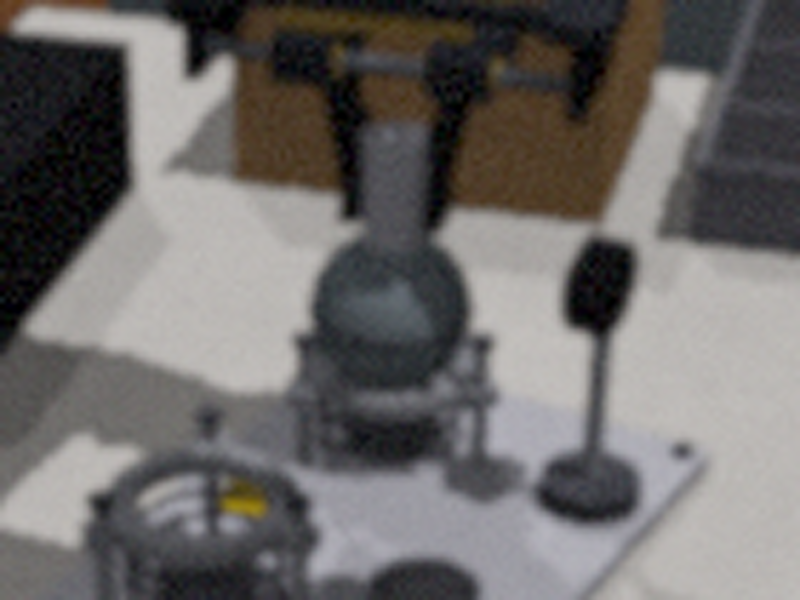

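The ball is seated in the gauged ring, with its centre at (391,312) and the ring at about x 392, and the ring is partly pressed. I'll press on to the stop.

Call:
{"api": "arm_command", "payload": {"deltas": [[0,0,0,0,0,0.15,1],[0,0,0,0,0,0.3,1],[0,0,0,0,0,0.45,1],[0,0,0,0,0,0.6,1],[0,0,0,0,0,0.7,1],[0,0,0,0,0,0.8,1],[0,0,0,0,0,0.8,1],[0,0,0,0,0,0.8,1]]}}

```text
time_s: 9.22
tcp_pos: [0.5652, -0.283, 0.1379]
ee_rot: [[0.0, -1.0, 0.006], [-1.0, -0.0, -0.004], [0.004, -0.006, -1.0]]
wrist_force: [0.2, -3.9, 11.8]
gripper_width: 0.339
gripper_force: 30.0
```

```bash
python3 -c "
from h import *
to((.5622,-.2813,.137),180); print(sense()['moment'])"
```

```text
t 9.2167 p [ 0.5652 -0.283   0.1379] yang -179.97441474908157 w 0.3385912876789772 F [ 0.1756 -3.8569 11.7859] 29.99645859003067
turn [-0.0057 -0.0039  0.0004] shift cm [-0.1711  0.2996  0.0835]
[-0.9838  0.264  -0.0353]
```

Call:
{"api": "arm_command", "payload": {"deltas": [[0,0,0,0.1,0,0.1,1],[0,0,0,0.15,0,0.2,1],[0,0,0,0.15,0,0.3,1],[0,0,0,0.15,0,0.3,1],[0,0,0,0.15,0,0.3,1],[0,0,0,0.15,0,0.3,1],[0,0,0,0.15,0,0.3,1],[0,0,0,0.15,0,0.3,1]]}}

```text
time_s: 9.88
tcp_pos: [0.5652, -0.2849, 0.1361]
ee_rot: [[0.001, -1.0, 0.006], [-1.0, -0.001, -0.005], [0.005, -0.006, -1.0]]
wrist_force: [-1.6, -2.9, 16.3]
gripper_width: 0.334
gripper_force: 30.0
```

```bash
python3 -c "
from h import *
to((.5622,-.2813,.137),180); print(sense()['moment'])
S=cam('side');s=S['pixels']
print('ball',proj(S,(.562,-.281,.074)),'ring',proj(S,(.562,-.281,.049)))
cv2.imwrite('pics/c5.png',cv2.resize(s[90:195,230:370],(800,600),interpolation=2))"
```

```text
t 9.8833 p [ 0.5652 -0.2849  0.1361] yang -179.95070030131268 w 0.3338443642921476 F [-1.6246 -2.9375 16.2572] 29.99687015544623
turn [-0.0061 -0.0049  0.0008] shift cm [-0.3616  0.3022 -0.097 ]
[-0.9311  0.7441  0.0223]
ball [299.3224 146.2082] ring [299.1215 154.5428]
```

View pics/c5.png

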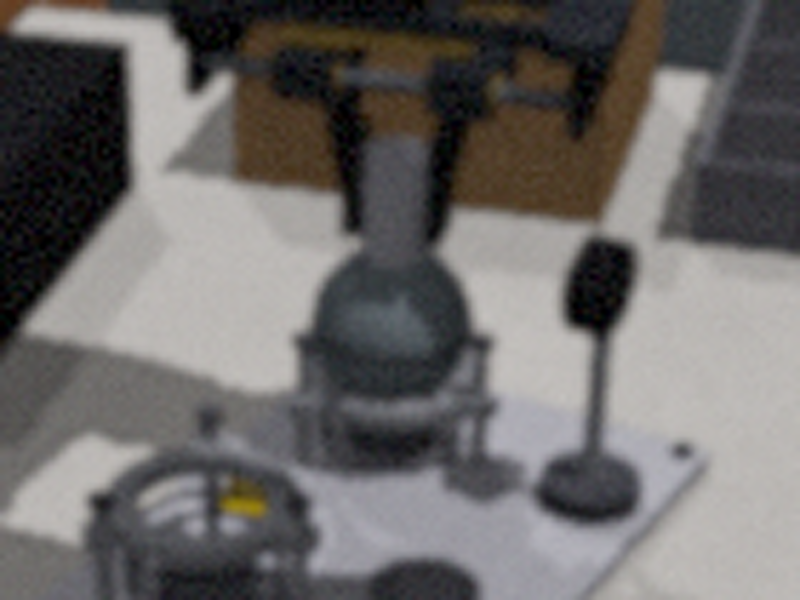

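The ball sits centred in the gauged ring at (392,325), close to where a fully seated ball should appear. Contact is about 19 N including the ball's weight, against about 15 N at the stop, so the ring is bottomed. I'm handing in.

```bash
python3 -c "
from h import *
print(finish_job())"
```

```text
the job is handed in; nothing more can be done
None
```

I seated the ball upright in the gauged (right) nest, pressed the ring to its stop and handed the job in with the grip and push still on; no verdict came back, so whether it passed is unconfirmed.

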